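Unlatch the laser enclosure's gate and hold it wide open

TASK

Open the gate of the dark laser enclosure so that a colleague can reach the optics inside: squeeze the two yellow tabs fully together, then the two red tabs, then draw the gate by its upright post past its detent until it stands wide open, at least 75 degrees, and hold it there. The program finishes while the gripper is still holding the gate wide, because a spring draws it back when let go. Leave the red catch alone until the yellow one is undone, and do not disturb the things standing around.

Things in the scene. Friction and masses are not known exactly. Their poses are not given: they have to be found in the camera images.
- enclosure: Fixed dark grey box, 240 deep (x), 320 wide (y), roof 130 mm above the bench. Origin on the bench, mid-width in its front plane; x to its back, y to the left seen from the robot. Its place and yaw vary. At the roof's back two black carrying handles (36 mm above roof at most, from x = 180); above the hinge a 26 mm aluminium detent block (x = 49 to 75, y = 120 mm).
- gate_handle (a point): On the axis of the gate's handle, 150 mm above the bench: an upright round aluminium post, 16 mm diameter, bare from 113 to 180 mm above the bench, on a black bracket (20 mm wide, top at 113 mm) that runs back to the gate. 154 mm from the hinge axis; gate shut: x = -50, y = -27.5 mm in the enclosure's frame. Can be pinched from above in any direction; it may turn in the fingers.
- gate_hinge (a point): On the gate's upright hinge axis, 150 mm above the bench: x = -6, y = +120 mm in the enclosure's frame (the left edge). Axes turn with the gate; shut, they match the enclosure's.
- gate (a joint): Gate angle, rad: 0 shut, 1.5 end stop. Dark panel 236 wide, 120 high, 11 mm thick, hinged at its left edge; the free right edge swings towards the robot (clockwise from above). Blocked by hooks until both catches are squeezed. A spring draws it shut (1 to 2 N at the handle); a detent resists from 0.6 to 1.0 rad (up to 3.5 N). Let go beyond, it falls back to about 1.0 rad.
- yellow_grip (a point): Yellow catch: midway between its two upright tabs, 24 mm above the roof, x = 35, y = +30 or -85 mm in the enclosure's frame (yellow and red swap). Axes as the enclosure's. Tabs: plates 34 mm long (x), tops 40 mm above the roof, outer faces 56 mm apart along y, 36 mm when squeezed. Between them a 12 mm high block; at the front steel hooks (to 28 mm above the roof).
- red_grip (a point): Red catch: as the yellow one, with red tabs, in the other of the two places.
- yellow_tab (a joint): How far each yellow tab is squeezed in, m: 0 hooked, 0.010 fully squeezed. Both tabs move together, resist with about 3 N each and stay where left. The hooks clear the gate's lug from about 0.006.
- red_tab (a joint): The same for the red tabs.
- spray_can: Bystander, loose: blue spray can, white label, 52 mm diameter, 150 mm high; origin at the centre of its underside. The bystanders swap places: left of the enclosure, right of it, or in front at the right, clear of the gate's swing.
- mirror_mount: Bystander, loose: mirror in a black square mount on a steel post with a round foot of 60 mm diameter, 121 mm high; origin at the centre of its underside.
- beam_block: Bystander, loose: black upright plate 70 mm wide on a 70 by 80 mm foot, 122 mm high; origin at the centre of its underside.

How it is judged:
On the way, in this order (a step that is already met when the one before it is completed fails the run):
1. the yellow tabs are squeezed together while the red catch is still hooked (value of joint yellow_tab above 0.008 m and value of joint red_tab below 0.003 m and value of joint gate below 0.1 rad), for 0.1 s.
2. the red tabs are squeezed together too, the gate still shut (value of joint yellow_tab above 0.0075 m and value of joint red_tab above 0.008 m and value of joint gate below 0.1 rad), for 0.1 s.
3. the gate is swung past its detent (value of joint gate above 1.1 rad), for 0.1 s.
At the end, for the whole second after the job is handed in: The gate stands at 1.2 rad (69 degrees) or more, still (under 0.1 rad/s), with the gripper's fingers holding it (at least 0.5 N of contact); both catches remain squeezed (6.5 mm or more); the three bystanders stand upright within 30 mm of where they were (value of joint gate above 1.2 rad and velocity of joint gate between -0.1 and 0.1 rad/s and contact force between the fingers and gate above 0.5 N and value of joint each of yellow_tab, red_tab above 0.0065 m and distance of each of spray_can, mirror_mount, beam_block from where it was at the start of the episode below 0.03 m and angle between each of spray_can, mirror_mount, beam_block's own z axis and vertical below 0.2 rad); the arm keeps its last pose, push and grip.
It fails at once if the red catch is squeezed before the yellow one is undone (value of joint red_tab above 0.005 m and value of joint yellow_tab below 0.006 m).
It fails at once if a bystander is knocked away or over (distance of any of spray_can, mirror_mount, beam_block from where it was at the start of the episode above 0.04 m or angle between any of spray_can, mirror_mount, beam_block's own z axis and vertical above 0.4 rad).
It also fails if it takes over 51 s, if anything falls off the work surface, if the arm or the gripper's body presses on something with over 40 N, if the wrist force passes 120 N, or if a joint passes its speed limit or range.

ROBOT

A 7-joint arm with a two-finger parallel gripper is mounted at the origin on the work surface. World frame = base frame: x ahead of the robot, y to its left, z up, the work surface at z = 0. Lengths are in m, angles in rad, forces in N, time in s.
With the tool pointing down it reaches from about 0.35 to 0.9 m from the base axis. Payload 8.1 kg.
Tool frame: the origin (TCP) lies midway between the tips of the shut fingers; the grasp point (between the pads) lies 19 mm behind it; z points along the fingers, y is the line along which they close (so a half turn about z gives the same grasp; the last joint's range is limited). The gripper opens to 92 mm and grips with 3 to 60 N. Pads are 19 mm wide; open, the fingers measure 130 mm over their backs; the gripper's body (75 mm by 190 mm) begins 47 mm behind the grasp point.
Start: joints at [-1.379, 0.434, 0.025, 1.573, -0.012, 1.134, -0.075], TCP at [0.182, 0.598, 0.227] pointing down, gripper open.
Joint ranges: [-2.62, 2.62], [-0.44, 2.09], [-1.27, 1.32], [0.08, 2.57], [-1.32, 4.46], [0.12, 2], [-2.74, 2.74]. Speed limits (rad/s): [2.22, 2.22, 3.01, 3.01, 3.14, 3.14, 3.14].

INTERFACE

Orientations are given as a rotation vector (axis times angle).
In Python, from cell import arm gives the robot as it stands.
- The arm moves only by the tool move_arm, never from a script. Its argument "motion" is a list of rows, each an object of numbers: "tx", "ty", "tz": the shift along the tool's x, y, z normalised to -1 to 1, where 1 is 1000 mm; "twist": the turn about the tool's z normalised to -1 to 1, where 1 is pi/2 rad. In form: [{"tx": .., "ty": .., "tz": .., "twist": ..}, ...]. A call has 1 to 12 rows; each row shifts and turns the commanded pose from where the row before left it, along the tool's axes as they then stand; what a row does not reach is not made up. A row lasts 1/10 s, in which the tool goes at most 50 mm and 8.59 degrees, less where a joint would pass 70% of its speed; a pose out of reach is approached as far as the arm can. A call with a number of a shift or a turn outside -1 to 1 is refused whole. A call with a gripper value outside its range is refused whole. "gripper" is the gripper's target within -1 to 1 (shut at 1, half-way at 0, fully open at -1), set as the call begins (left out, the last holds). The fingers move at their own pace and stop on an object; "squeeze" is the grip in N (left out, the last holds). Time passes only in rows, so rows that do not move let the fingers close. It gives the time, the measured TCP pose, the force, the opening and the grip force at its end, in the units of the state.
- arm.observe(): the state, without advancing time (a new reading comes with each control period).
- arm.get_image(name): name is "scene" or "top" or "wrist"; returns the picture (480x640x3 uint8, red, green, blue); there is no depth.
- arm.calibration(name): a dict with "K" (3x3 intrinsics, pixels), "T" (4x4, takes a point from camera to world coordinates). Camera axes: x right, y down, z forward; pixel columns grow to the right and rows downward; lengths in m; the calibration is good to about 2 mm. A picture is of the moment at which its call begins: read the wrist's pose just before it. calibration takes no time and is no camera call; for the wrist camera it gives the pose at the moment of the call.
- arm.sign_off(): hands the job in; it is judged then, once.
Trained networks look in the newest picture that a camera, given by its name, has taken for a name from the list of things; names that differ only in an ending like _2 or _b are one class to them, and where a whole thing is asked for, a point or a joint stands for the part that bears it (a point fixed in the world has none). Each returns a list of dicts, best first, with "conf" (0 to 1); they miss things now and then, are a little off and sometimes report something else, mostly with a low value. They report only what shows in the picture. A call takes as long as a camera call.
- arm.look_for(camera, query): "point" ([column, row] as shares, 0 to 1, of the picture: columns of its width, rows of its height, amid what is visible of it).
- arm.regions_of(camera, query): "region" (480x640 bool, what is visible of it) and "point" ([column, row] as shares, 0 to 1, of the picture: columns of its width, rows of its height, amid what is visible of it).
- arm.place_of(camera, query): "point" ([column, row] as shares, 0 to 1, of the picture: columns of its width, rows of its height: a listed point, or the origin of a listed thing).
The state is a dict: "clock": time; "joints": joint angles; "dq": joint speeds; "joint_efforts": joint torques, N m; "position": TCP position; "ee_rot": TCP orientation; "force": force on the tool from outside, world axes, zero at the start; "ft_torque": the same for the moment, N m; "width": opening from 0.0 (shut) to 1.0 (fully open); "gripper_force": force on a finger pad.
Only numpy, scipy, OpenCV 4.12 (cv2) and the standard library are available. Lean on these libraries where they do the work, as an engineer would, in place of code of your own. Each camera call takes 0.05 s, during which the arm holds its last target. There are 200 camera calls.

## Working session

There is one attempt and no reset: what is moved stays moved. The work goes in short steps, Python scripts to look and compute and a tool call to move; the robot and the scene stay as the last step left them, time stands still between calls to the robot, and variables do not carry over. Pictures are saved under pics/ and viewed, at most 10 in all, crops included, and the job is handed in when it is done.

Besides the shell and the picture viewer there is one more tool, called after ">>>" as a command line: name --argument value ..., lists and objects as JSON in quotes. move_arm: Moves the arm, as the interface text tells. Scaled input: -1 to 1 covers 1000 mm each way for a shift and pi/2 rad each way for a turn. Its arguments: {"type":"object","properties":{"motion":{"type":"array","items":{"type":"object","properties":{"tx":{"type":"number"},"ty":{"type":"number"},"tz":{"type":"number"},"twist":{"type":"number"}}}},"gripper":{"type":"number"},"squeeze":{"type":"number"}},"required":["motion"]}

```bash
mkdir -p pics
cat > h.py <<'E'
import numpy as np, cv2
from cell import arm
from scipy.spatial.transform import Rotation as R
def ray(cam,pt,z,C=None):
    c=C or arm.calibration(cam); K=np.array(c["K"]);T=np.array(c["T"])
    d=T[:3,:3]@np.linalg.inv(K)@np.array([pt[0]*640,pt[1]*480,1.]); o=T[:3,3]
    return o+d*(z-o[2])/d[2]
def st():
    s=arm.observe(); print('t',s['clock'],'p',np.round(s['position'],4),'\nR',np.round(R.from_rotvec(s['ee_rot']).as_matrix(),3).tolist(),'w',s['width'],'F',np.round(s['force'],1),'gf',s['gripper_force'],'q',np.round(s['joints'],2)); return s
E
cat > m.py <<'E'
from h import *
st()
Z=dict(yellow_grip=.154,red_grip=.154,gate_handle=.15,gate_hinge=.15,enclosure=0,spray_can=0,mirror_mount=0,beam_block=0)
ims=[]
for cam in ("top","scene"):
    im=arm.get_image(cam); cv2.imwrite(f"pics/{cam}0.png",im[:,:,::-1])
    for q,z in Z.items():
        r=arm.place_of(cam,q)
        for x in r[:2]: print(cam,q,round(x['conf'],2),np.round([x['point'][0]*640,x['point'][1]*480]),np.round(ray(cam,x['point'],z),3))
E
python3 m.py
```

```text
t 0.0 p [0.1815 0.5975 0.2259] 
R [[-0.957, 0.291, -0.0], [0.291, 0.957, -0.002], [-0.0, -0.002, -1.0]] w 0.999679605235861 F [-0.6 -0.7  0.5] gf 0.0 q [-1.38  0.44  0.02  1.57 -0.01  1.13 -0.08]
top yellow_grip 0.36 [354. 233.] [ 0.541 -0.041  0.154]
top red_grip 0.93 [387. 192.] [ 0.621 -0.101  0.154]
top gate_handle 0.68 [356. 237.] [ 0.534 -0.045  0.15 ]
top gate_hinge 0.72 [274. 217.] [0.565 0.108 0.15 ]
top enclosure 0.55 [338. 227.] [ 0.581 -0.016  0.   ]
top spray_can 0.75 [443. 306.] [ 0.421 -0.239  0.   ]
top mirror_mount 0.7 [462. 246.] [ 0.549 -0.28   0.   ]
top beam_block 0.63 [207. 219.] [0.588 0.259 0.   ]
scene yellow_grip 0.84 [283. 244.] [0.611 0.01  0.154]
scene red_grip 0.68 [252. 209.] [ 0.613 -0.104  0.154]
scene gate_handle 0.88 [309. 210.] [ 0.526 -0.047  0.15 ]
scene gate_hinge 0.57 [333. 271.] [0.572 0.106 0.15 ]
scene enclosure 0.95 [293. 285.] [ 0.582 -0.022  0.   ]
scene spray_can 0.71 [311. 197.] [ 0.406 -0.245  0.   ]
scene beam_block 0.58 [378. 395.] [0.586 0.259 0.   ]
```

View pics/top0.png

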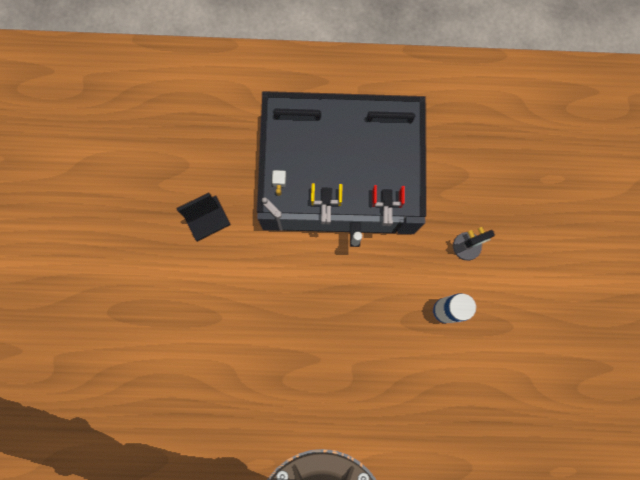

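View pics/scene0.png

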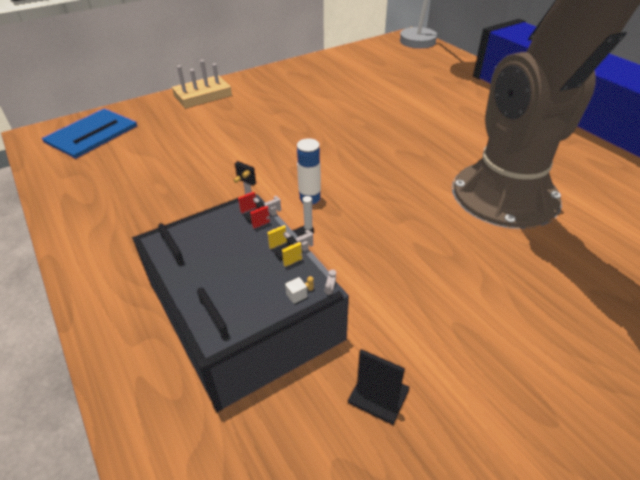

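The top view shows yellow tabs at about (313,193) and (341,194), red tabs at (375,196) and (403,197), and the post top at (358,236). The beam block is at (205,215), the mirror mount at (470,245) and the can at (455,308). The network's top "yellow_grip" was wrong, so I'll go by the picture and the scene camera.

```bash
cat > m2.py <<'E'
from h import *
im=cv2.imread("pics/top0.png"); hsv=cv2.cvtColor(im,cv2.COLOR_BGR2HSV)
h,s,v=[hsv[...,i].astype(int) for i in range(3)]
box=np.zeros(h.shape,bool); box[175:212,290:425]=1
C=arm.calibration("top")
P={}
for n,m in dict(yellow=(h>22)&(h<35)&(s>180)&(v>120),red=((h<6)|(h>174))&(s>180)&(v>80)).items():
    N,l,stt,ce=cv2.connectedComponentsWithStats((m&box).astype(np.uint8))
    for i in range(1,N):
        if stt[i,4]>15: print(n,stt[i],ce[i],np.round(ray("top",[(ce[i][0]+.5)/640,(ce[i][1]+.5)/480],.165,C),4))
B=[ray("top",[u/640,w/480],.13,C) for u,w in ((263,93),(425,97),(425,219),(258,216))]
print(np.round(B,3)); d=B[0]-B[1]; print('yaw',np.arctan2(-d[0],d[1]))
print('post',ray("top",[358/640,235.5/480],.18,C))
E
python3 m2.py
```

```text
yellow [311 183   4  19  60] [312.45       191.88333333] [0.6116 0.0375 0.165 ]
yellow [339 184   3  19  55] [340.         192.67272727] [ 0.612  -0.0134  0.165 ]
red [373 185   4  19  58] [374.34482759 194.32758621] [ 0.6111 -0.077   0.165 ]
red [400 186   4  18  62] [401.69354839 194.70967742] [ 0.6122 -0.1277  0.165 ]
[[ 0.817  0.142  0.13 ]
 [ 0.821 -0.176  0.13 ]
 [ 0.576 -0.177  0.13 ]
 [ 0.571  0.14   0.13 ]]
yaw 0.014165347952219834
post [ 0.53110679 -0.04638763  0.18      ]
```

>>> move_arm --motion '[{"twist": -0.065}, {"twist": -0.065}, {"twist": -0.066}, {"tx": -0.028, "ty": -0.039}, {"tx": -0.028, "ty": -0.039}, {"tx": -0.028, "ty": -0.039}, {"tx": -0.028, "ty": -0.039}, {"tx": -0.028, "ty": -0.039}, {"tx": -0.028, "ty": -0.039}, {"tx": -0.028, "ty": -0.039}, {"tx": -0.028, "ty": -0.039}, {"tx": -0.028, "ty": -0.039}]' --gripper -1

```text
invalid input
```

>>> move_arm --motion '[{"tx": -0.028, "ty": -0.039}, {"tx": -0.028, "ty": -0.039}, {"tx": -0.028, "ty": -0.039}, {"tx": -0.028, "ty": -0.039}, {"tx": -0.028, "ty": -0.039}, {}, {}, {}]'

```text
invalid input
```

>>> move_arm --motion '[{"tx": 0, "ty": 0, "tz": 0, "twist": -0.065}, {"tx": 0, "ty": 0, "tz": 0, "twist": -0.065}, {"tx": 0, "ty": 0, "tz": 0, "twist": -0.066}]'

```text
clock: 1.2
position: [0.1816, 0.5981, 0.2267]
ee_rot: [-0.027, 3.141, 0.0]
force: [-0.4, 0.4, -0.3]
width: 1.0
gripper_force: 0.0
```

>>> move_arm --motion '[{"tx": -0.028, "ty": -0.039, "tz": 0, "twist": 0}, {"tx": -0.028, "ty": -0.039, "tz": 0, "twist": 0}, {"tx": -0.028, "ty": -0.039, "tz": 0, "twist": 0}, {"tx": -0.028, "ty": -0.039, "tz": 0, "twist": 0}, {"tx": -0.028, "ty": -0.039, "tz": 0, "twist": 0}, {"tx": -0.028, "ty": -0.039, "tz": 0, "twist": 0}, {"tx": -0.028, "ty": -0.039, "tz": 0, "twist": 0}, {"tx": -0.028, "ty": -0.039, "tz": 0, "twist": 0}, {"tx": -0.028, "ty": -0.039, "tz": 0, "twist": 0}, {"tx": -0.028, "ty": -0.039, "tz": 0, "twist": 0}, {"tx": -0.028, "ty": -0.039, "tz": 0, "twist": 0}, {"tx": -0.028, "ty": -0.039, "tz": 0, "twist": 0}]'

```text
clock: 2.4
position: [0.5247, 0.1328, 0.227]
ee_rot: [-0.021, 3.141, 0.001]
force: [0.4, 0.8, -0.8]
width: 1.002
gripper_force: 0.0
```

>>> move_arm --motion '[{"tx": -0.028, "ty": -0.039, "tz": 0, "twist": 0}, {"tx": -0.028, "ty": -0.039, "tz": 0, "twist": 0}, {"tx": -0.028, "ty": -0.039, "tz": 0, "twist": 0}, {"tx": 0, "ty": 0, "tz": 0, "twist": 0}, {"tx": 0, "ty": 0, "tz": 0, "twist": 0}, {"tx": 0, "ty": 0, "tz": 0, "twist": 0}, {"tx": 0, "ty": 0, "tz": 0, "twist": 0}]'

```text
clock: 3.1
position: [0.6086, 0.0203, 0.2268]
ee_rot: [0.024, -3.141, -0.001]
force: [-1.0, 0.7, -0.3]
width: 0.999
gripper_force: 0.0
```

```bash
cat > m3.py <<'E'
from h import *
import sys
s=st(); C=arm.calibration("wrist"); im=arm.get_image("wrist"); cv2.imwrite(f"pics/{sys.argv[1]}.png",im[:,:,::-1])
for q,z in dict(yellow_grip=.154,red_grip=.154,gate_handle=.15,gate_hinge=.15).items():
    for x in arm.place_of("wrist",q)[:2]: print(q,round(x['conf'],2),np.round([x['point'][0]*640,x['point'][1]*480]),np.round(ray("wrist",x['point'],z,C),4))
hsv=cv2.cvtColor(im,cv2.COLOR_RGB2HSV); h,s,v=[hsv[...,i].astype(int) for i in range(3)]
for n,m in dict(yellow=(h>22)&(h<35)&(s>180)&(v>120),red=((h<6)|(h>174))&(s>180)&(v>80)).items():
    N,l,stt,ce=cv2.connectedComponentsWithStats(m.astype(np.uint8))
    for i in range(1,N):
        if stt[i,4]>200: print(n,stt[i],np.round(ray("wrist",[ce[i][0]/640,ce[i][1]/480],.165,C),4))
E
python3 m3.py w1
```

```text
t 3.1 p [0.6086 0.0203 0.2268] 
R [[-1.0, -0.015, -0.0], [-0.015, 1.0, 0.001], [0.0, 0.001, -1.0]] w 0.9992841069338456 F [-1.   0.7 -0.3] gf 0.0 q [-0.29  0.41  0.25  1.63 -0.11  1.12  1.57]
yellow_grip 0.84 [307. 258.] [0.6125 0.0129 0.154 ]
red_grip 0.55 [136. 252.] [ 0.6105 -0.1008  0.154 ]
gate_handle 0.85 [214. 120.] [ 0.5259 -0.0453  0.15  ]
gate_handle 0.64 [282. 179.] [ 0.5615 -0.0037  0.15  ]
gate_hinge 0.91 [445. 195.] [0.5701 0.1016 0.15  ]
yellow [260 221  16  63 756] [ 0.6066 -0.0123  0.165 ]
yellow [339 222  12  63 605] [0.6059 0.0369 0.165 ]
red [  71  220   45   51 1572] [ 0.6054 -0.1216  0.165 ]
red [ 155  221   32   63 1465] [ 0.606  -0.0731  0.165 ]
```

>>> move_arm --motion '[{"tx": -0.003, "ty": -0.008, "tz": 0, "twist": 0}, {"tx": 0, "ty": 0, "tz": 0.03, "twist": 0}, {"tx": 0, "ty": 0, "tz": 0.03, "twist": 0}, {"tx": 0, "ty": 0, "tz": 0.02, "twist": 0}, {"tx": 0, "ty": 0, "tz": 0.007, "twist": 0}, {"tx": 0, "ty": 0, "tz": 0, "twist": 0}, {"tx": 0, "ty": 0, "tz": 0, "twist": 0}, {"tx": 0, "ty": 0, "tz": 0, "twist": 0}]'

```text
clock: 4.15
position: [0.6132, 0.0104, 0.1411]
ee_rot: [-0.02, 3.139, 0.0]
force: [-0.6, -0.3, 0.0]
width: 0.999
gripper_force: 0.0
```

>>> move_arm --motion '[{"tx": 0, "ty": 0, "tz": 0, "twist": 0}, {"tx": 0, "ty": 0, "tz": 0, "twist": 0}, {"tx": 0, "ty": 0, "tz": 0, "twist": 0}, {"tx": 0, "ty": 0, "tz": 0, "twist": 0}, {"tx": 0, "ty": 0, "tz": 0, "twist": 0}, {"tx": 0, "ty": 0, "tz": 0, "twist": 0}, {"tx": 0, "ty": 0, "tz": 0, "twist": 0}, {"tx": 0, "ty": 0, "tz": 0, "twist": 0}, {"tx": 0, "ty": 0, "tz": 0, "twist": 0}, {"tx": 0, "ty": 0, "tz": 0, "twist": 0}, {"tx": 0, "ty": 0, "tz": 0, "twist": 0}, {"tx": 0, "ty": 0, "tz": 0, "twist": 0}]' --gripper 0.5 --squeeze 20

```text
clock: 5.35
position: [0.6123, 0.0116, 0.1399]
ee_rot: [-0.021, 3.141, 0.002]
force: [-2.1, 5.5, 4.2]
width: 0.383
gripper_force: 20.0
```

>>> move_arm --motion '[{"tx": 0, "ty": 0, "tz": 0, "twist": 0}, {"tx": 0, "ty": 0, "tz": 0, "twist": 0}, {"tx": 0, "ty": 0, "tz": 0, "twist": 0}, {"tx": 0, "ty": 0, "tz": 0, "twist": 0}, {"tx": 0, "ty": 0, "tz": 0, "twist": 0}, {"tx": 0, "ty": 0, "tz": 0, "twist": 0}, {"tx": 0, "ty": 0, "tz": -0.04, "twist": 0}, {"tx": 0, "ty": 0, "tz": -0.04, "twist": 0}, {"tx": 0, "ty": 0, "tz": 0, "twist": 0}, {"tx": 0, "ty": 0, "tz": 0, "twist": 0}]' --gripper -1

```text
clock: 6.35
position: [0.6129, 0.0106, 0.2207]
ee_rot: [-0.02, 3.139, 0.001]
force: [0.2, -0.5, 0.7]
width: 1.001
gripper_force: 0.0
```

>>> move_arm --motion '[{"tx": 0, "ty": -0.03, "tz": 0, "twist": 0}, {"tx": 0, "ty": -0.03, "tz": 0, "twist": 0}, {"tx": 0, "ty": -0.03, "tz": 0, "twist": 0}, {"tx": 0, "ty": -0.025, "tz": 0, "twist": 0}, {"tx": 0, "ty": 0, "tz": 0, "twist": 0}, {"tx": 0, "ty": 0, "tz": 0, "twist": 0}, {"tx": 0, "ty": 0, "tz": 0, "twist": 0}]'

```text
clock: 7.05
position: [0.6135, -0.103, 0.2188]
ee_rot: [0.023, -3.14, -0.001]
force: [0.3, 0.3, -0.8]
width: 0.998
gripper_force: 0.0
```

```bash
python3 m3.py w2
```

```text
t 7.05 p [ 0.6135 -0.103   0.2188] 
R [[-1.0, -0.014, -0.001], [-0.014, 1.0, 0.001], [0.001, 0.001, -1.0]] w 0.9975366135918096 F [ 0.3  0.3 -0.8] gf 0.0 q [-0.11  0.44  0.27  1.61 -0.13  1.11  1.78]
yellow_grip 0.62 [497. 258.] [0.6134 0.0118 0.154 ]
red_grip 0.74 [316. 254.] [ 0.6122 -0.1044  0.154 ]
gate_handle 0.63 [417. 117.] [ 0.5279 -0.0456  0.15  ]
yellow [ 458  219   35   66 1544] [ 0.6065 -0.0081  0.165 ]
yellow [ 502  227   44   44 1401] [0.6054 0.0219 0.165 ]
red [352 223  15  61 717] [ 0.6075 -0.0785  0.165 ]
red [272 225  14  58 680] [ 0.6085 -0.1277  0.165 ]
```

View pics/w2.png

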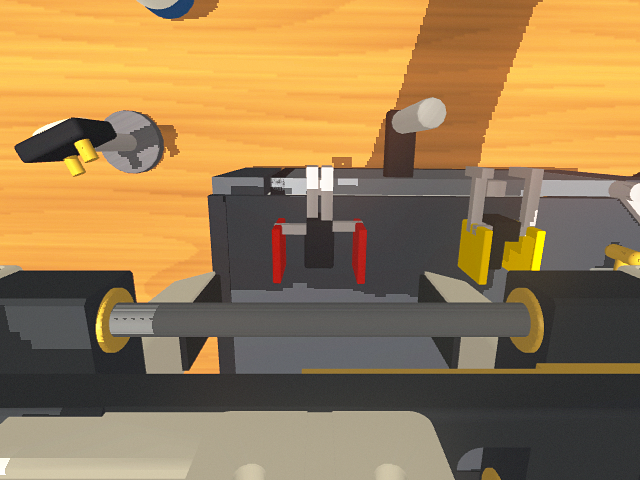

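The yellow tabs are drawn in (columns about 475 and 525). Red stands open at (278,253) and (358,253), centred under the gripper, so I'll squeeze it.

>>> move_arm --motion '[{"tx": 0, "ty": 0, "tz": 0.03, "twist": 0}, {"tx": 0, "ty": 0, "tz": 0.03, "twist": 0}, {"tx": 0, "ty": 0, "tz": 0.019, "twist": 0}, {"tx": 0, "ty": 0, "tz": 0, "twist": 0}, {"tx": 0, "ty": 0, "tz": 0, "twist": 0}, {"tx": 0, "ty": 0, "tz": 0, "twist": 0}]'

```text
clock: 7.9
position: [0.6147, -0.1045, 0.1422]
ee_rot: [-0.021, 3.139, -0.0]
force: [0.1, -0.5, 0.8]
width: 0.998
gripper_force: 0.0
```

>>> move_arm --motion '[{"tx": 0, "ty": 0, "tz": 0, "twist": 0}, {"tx": 0, "ty": 0, "tz": 0, "twist": 0}, {"tx": 0, "ty": 0, "tz": 0, "twist": 0}, {"tx": 0, "ty": 0, "tz": 0, "twist": 0}, {"tx": 0, "ty": 0, "tz": 0, "twist": 0}, {"tx": 0, "ty": 0, "tz": 0, "twist": 0}, {"tx": 0, "ty": 0, "tz": 0, "twist": 0}, {"tx": 0, "ty": 0, "tz": 0, "twist": 0}, {"tx": 0, "ty": 0, "tz": 0, "twist": 0}, {"tx": 0, "ty": 0, "tz": 0, "twist": 0}, {"tx": 0, "ty": 0, "tz": 0, "twist": 0}, {"tx": 0, "ty": 0, "tz": 0, "twist": 0}]' --gripper 0.5 --squeeze 20

```text
clock: 9.1
position: [0.6138, -0.1034, 0.141]
ee_rot: [0.021, -3.141, -0.002]
force: [-2.4, 5.0, 4.4]
width: 0.387
gripper_force: 20.0
```

>>> move_arm --motion '[{"tx": 0, "ty": 0, "tz": 0, "twist": 0}, {"tx": 0, "ty": 0, "tz": 0, "twist": 0}, {"tx": 0, "ty": 0, "tz": 0, "twist": 0}, {"tx": 0, "ty": 0, "tz": 0, "twist": 0}, {"tx": 0, "ty": 0, "tz": 0, "twist": 0}, {"tx": 0, "ty": 0, "tz": 0, "twist": 0}, {"tx": 0, "ty": 0, "tz": -0.045, "twist": 0}, {"tx": 0, "ty": 0, "tz": -0.045, "twist": 0}, {"tx": 0, "ty": 0, "tz": 0, "twist": 0}, {"tx": 0, "ty": 0, "tz": 0, "twist": 0}]' --gripper -1

```text
clock: 10.1
position: [0.6144, -0.1045, 0.2319]
ee_rot: [-0.02, 3.139, -0.0]
force: [0.6, 0.5, -0.8]
width: 0.999
gripper_force: 0.0
```

>>> move_arm --motion '[{"tx": 0.03, "ty": 0.02, "tz": 0, "twist": 0}, {"tx": 0.03, "ty": 0.02, "tz": 0, "twist": 0}, {"tx": 0.026, "ty": 0.018, "tz": 0, "twist": 0}, {"tx": 0, "ty": 0, "tz": 0, "twist": 0}, {"tx": 0, "ty": 0, "tz": 0, "twist": 0}, {"tx": 0, "ty": 0, "tz": 0, "twist": 0}]'

```text
clock: 10.7
position: [0.5275, -0.0481, 0.2302]
ee_rot: [0.019, -3.141, 0.001]
force: [0.5, -0.2, -0.2]
width: 1.001
gripper_force: 0.0
```

```bash
python3 m3.py w3
```

```text
t 10.7 p [ 0.5275 -0.0481  0.2302] 
R [[-1.0, -0.012, -0.0], [-0.012, 1.0, -0.0], [0.0, -0.0, -1.0]] w 1.0005546832579177 F [ 0.5 -0.2 -0.2] gf 0.0 q [-0.22  0.28  0.26  1.82 -0.08  1.06  1.66]
yellow_grip 0.75 [398. 364.] [0.6126 0.0109 0.154 ]
red_grip 0.96 [241. 364.] [ 0.6137 -0.104   0.154 ]
red_grip 0.62 [401. 364.] [0.6123 0.0126 0.154 ]
gate_handle 0.73 [321. 252.] [ 0.5291 -0.0466  0.15  ]
yellow [372 337  16  32 397] [ 0.5985 -0.0058  0.165 ]
yellow [411 341  22  28 470] [0.5995 0.0243 0.165 ]
red [256 337  15  37 435] [ 0.6012 -0.0858  0.165 ]
red [210 340  22  34 549] [ 0.6025 -0.1158  0.165 ]
```

View pics/w3.png

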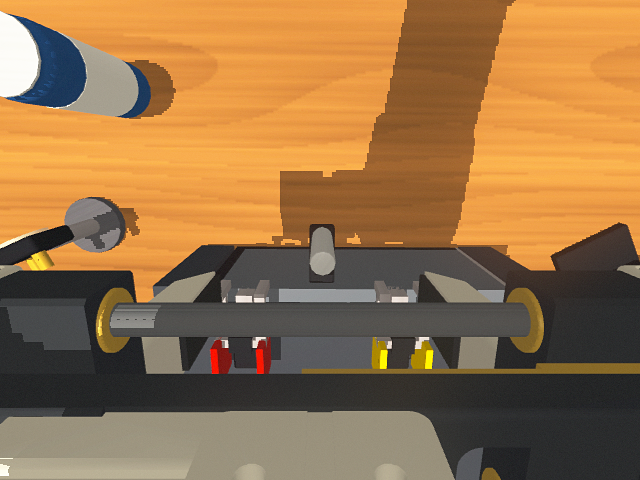

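Both catches are squeezed and the post at (321,252) sits midway between the fingers. I'll go down and pinch it.

>>> move_arm --motion '[{"tx": -0.001, "ty": 0.0015, "tz": 0.03, "twist": 0}, {"tx": 0, "ty": 0, "tz": 0.03, "twist": 0}, {"tx": 0, "ty": 0, "tz": 0.03, "twist": 0}, {"tx": 0, "ty": 0, "tz": 0.015, "twist": 0}, {"tx": 0, "ty": 0, "tz": 0, "twist": 0}, {"tx": 0, "ty": 0, "tz": 0, "twist": 0}, {"tx": 0, "ty": 0, "tz": 0, "twist": 0}]'

```text
clock: 11.65
position: [0.5289, -0.0462, 0.1268]
ee_rot: [-0.02, 3.14, 0.0]
force: [0.6, 0.0, 0.3]
width: 0.998
gripper_force: 0.0
```

>>> move_arm --motion '[{"tx": 0, "ty": 0, "tz": 0, "twist": 0}, {"tx": 0, "ty": 0, "tz": 0, "twist": 0}, {"tx": 0, "ty": 0, "tz": 0, "twist": 0}, {"tx": 0, "ty": 0, "tz": 0, "twist": 0}, {"tx": 0, "ty": 0, "tz": 0, "twist": 0}, {"tx": 0, "ty": 0, "tz": 0, "twist": 0}, {"tx": 0, "ty": 0, "tz": 0, "twist": 0}, {"tx": 0, "ty": 0, "tz": 0, "twist": 0}, {"tx": 0, "ty": 0, "tz": 0, "twist": 0}, {"tx": 0, "ty": 0, "tz": 0, "twist": 0}, {"tx": 0, "ty": 0, "tz": 0, "twist": 0}, {"tx": 0, "ty": 0, "tz": 0, "twist": 0}]' --gripper 1 --squeeze 35

```text
clock: 12.85
position: [0.528, -0.0465, 0.1257]
ee_rot: [-0.02, 3.141, -0.001]
force: [0.6, -2.6, -1.0]
width: 0.166
gripper_force: 35.0
```

Width 15.3 mm means the post is held. I'll swing it in small arc steps.

>>> move_arm --motion '[{"tx": 0.0059, "ty": 0.0019, "tz": 0, "twist": 0.0255}, {"tx": 0.0059, "ty": 0.0019, "tz": 0, "twist": 0.0255}, {"tx": 0.0059, "ty": 0.0019, "tz": 0, "twist": 0.0255}, {"tx": 0.0059, "ty": 0.0019, "tz": 0, "twist": 0.0255}, {"tx": 0.0059, "ty": 0.0019, "tz": 0, "twist": 0.0255}, {"tx": 0.0059, "ty": 0.0019, "tz": 0, "twist": 0.0255}, {"tx": 0.0059, "ty": 0.0019, "tz": 0, "twist": 0.0255}, {"tx": 0.0059, "ty": 0.0019, "tz": 0, "twist": 0.0255}]'

```text
clock: 13.65
position: [0.4834, -0.0248, 0.1257]
ee_rot: [0.483, 3.104, 0.0]
force: [1.8, 0.1, -2.8]
width: 0.164
gripper_force: 35.0
```

>>> move_arm --motion '[{"tx": 0.0059, "ty": 0.0019, "tz": 0, "twist": 0.0255}, {"tx": 0.0059, "ty": 0.0019, "tz": 0, "twist": 0.0255}, {"tx": 0.0059, "ty": 0.0019, "tz": 0, "twist": 0.0255}, {"tx": 0.0059, "ty": 0.0019, "tz": 0, "twist": 0.0255}, {"tx": 0.0059, "ty": 0.0019, "tz": 0, "twist": 0.0255}, {"tx": 0.0059, "ty": 0.0019, "tz": 0, "twist": 0.0255}, {"tx": 0.0059, "ty": 0.0019, "tz": 0, "twist": 0.0255}, {"tx": 0.0059, "ty": 0.0019, "tz": 0, "twist": 0.0255}, {"tx": 0.0059, "ty": 0.0019, "tz": 0, "twist": 0.0255}, {"tx": 0.0059, "ty": 0.0019, "tz": 0, "twist": 0.0255}, {"tx": 0.0059, "ty": 0.0019, "tz": 0, "twist": 0.0255}, {"tx": 0.0059, "ty": 0.0019, "tz": 0, "twist": 0.0255}]'

```text
clock: 14.85
position: [0.4355, 0.0301, 0.1257]
ee_rot: [1.207, 2.897, 0.001]
force: [7.8, 0.1, -11.3]
width: 0.165
gripper_force: 35.0
```

>>> move_arm --motion '[{"tx": 0.0059, "ty": 0.0019, "tz": 0, "twist": 0.0255}, {"tx": 0.0059, "ty": 0.0019, "tz": 0, "twist": 0.0255}, {"tx": 0.0059, "ty": 0.0019, "tz": 0, "twist": 0.0255}, {"tx": 0.0059, "ty": 0.0019, "tz": 0, "twist": 0.0255}, {"tx": 0.0059, "ty": 0.0019, "tz": 0, "twist": 0.0255}, {"tx": 0.0059, "ty": 0.0019, "tz": 0, "twist": 0.0255}, {"tx": 0.0059, "ty": 0.0019, "tz": 0, "twist": 0.0255}, {"tx": 0.0059, "ty": 0.0019, "tz": 0, "twist": 0.0255}, {"tx": 0.0059, "ty": 0.0019, "tz": 0, "twist": 0.0255}, {"tx": 0.0059, "ty": 0.0019, "tz": 0, "twist": 0.0255}, {"tx": 0.0059, "ty": 0.0019, "tz": 0, "twist": 0.0255}, {"tx": 0.0059, "ty": 0.0019, "tz": 0, "twist": 0.0255}]'

```text
clock: 16.05
position: [0.4181, 0.1014, 0.1258]
ee_rot: [1.862, 2.526, 0.004]
force: [11.2, -2.1, -16.7]
width: 0.169
gripper_force: 35.0
```

>>> move_arm --motion '[{"tx": 0.0059, "ty": 0.0019, "tz": 0, "twist": 0.0255}, {"tx": 0.0059, "ty": 0.0019, "tz": 0, "twist": 0.0255}, {"tx": 0.0059, "ty": 0.0019, "tz": 0, "twist": 0.0255}, {"tx": 0, "ty": 0, "tz": 0, "twist": 0}, {"tx": 0, "ty": 0, "tz": 0, "twist": 0}, {"tx": 0, "ty": 0, "tz": 0, "twist": 0}, {"tx": 0, "ty": 0, "tz": 0, "twist": 0}, {"tx": 0, "ty": 0, "tz": 0, "twist": 0}]'

```text
clock: 16.85
position: [0.4191, 0.1194, 0.1258]
ee_rot: [2.009, 2.411, 0.004]
force: [11.8, -2.2, -15.8]
width: 0.169
gripper_force: 35.0
```

```bash
cat > m4.py <<'E'
from h import *
s=st(); p=s['position']; d=p[:2]-np.array([.5705,.102]); d0=np.array([-.0437,-.148])
print('r',np.linalg.norm(d),'angle',np.arctan2(d0[1],d0[0])-np.arctan2(d[1],d[0]))
im=[arm.get_image(c) for c in ("top","scene")]
o=np.hstack([im[0][60:380,150:530],im[1][120:440,190:570]])
cv2.imwrite("pics/end.png",o[:,:,::-1])
E
python3 m4.py
```

```text
t 16.85 p [0.4191 0.1194 0.1258] 
R [[-0.18, 0.984, 0.004], [0.984, 0.18, -0.0], [-0.001, 0.004, -1.0]] w 0.16858988720238097 F [ 11.8  -2.2 -15.8] gf 35.02612620592117 q [-0.82  0.27  0.52  2.17 -0.19  0.74  0.  ]
r 0.15240547568382393 angle -4.885096807647946
```

View pics/end.png

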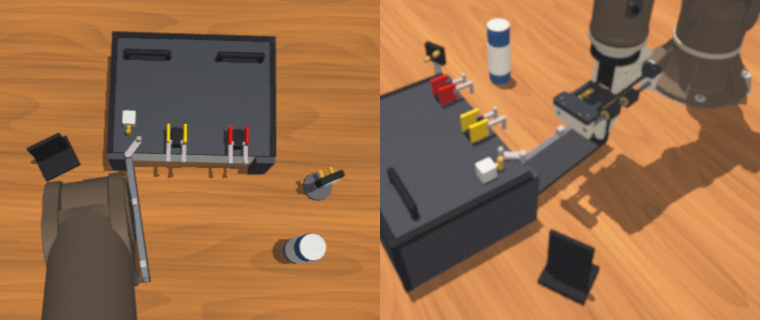

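The gate stands open at about 1.40 rad (panel from (130,155) to (145,280) in the top view). The gripper still holds the post, both catches are squeezed and the bystanders haven't moved, so I'm handing in.

```bash
python3 -c "
from cell import arm
print(arm.sign_off())"
```

```text
the job is handed in; nothing more can be done
None
```

I squeezed the yellow catch, then the red one, and drew the gate open to about 1.40 rad (80 degrees). The gripper still held the post at hand-in (clock about 17 s), all three bystanders looked undisturbed in the last pictures, and the sign-off gave no verdict.

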